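Reset the tripped dry-bath heater

TASK

Of the two bench heaters, the one whose metal block has six wide tube holes has tripped. With the fingertips, push its steel cover along its rails until the well beneath is fully open, reach into the well and press the sunken reset key right down to its stop for a moment, then push the cover back to its stop so that the well is covered and the key is up. Only push the cover, never lift it, and leave the other heater and everything else on the bench undisturbed.

Things in the scene. Friction and masses are not known exactly. Their poses are not given: they have to be found in the camera images.
- heater_six: White dry-bath heater, 200 (x) by 160 (y) by 80 mm high (deck), fixed. Origin: centre of underside; +x points away from its front panel, yaw within 0.2 rad of world. Front half (x<0): square well under a sliding cover. Rear half: aluminium block, 82 mm high, with SIX WIDE tube holes (31 mm), vials in two. The one to reset.
- heater_many: White dry-bath heater, 200 (x) by 160 (y) by 80 mm high (deck), fixed. Origin: centre of underside; +x points away from its front panel, yaw within 0.2 rad of world. Front half (x<0): square well under a sliding cover. Rear half: aluminium block, 82 mm high, with FIFTEEN NARROW tube holes (13 mm). To be left alone.
- cover_six: Loose steel plate 62x62x6 mm, about 0.15 kg, on the deck of the heater with six holes. Rib on its middle: 36 (x) by 10 (y) mm, top 24 mm above the deck: push it sideways. Origin: centre of underside; axes as the heater's. Rails 6 mm high guide it along the heater's y at x -55 mm; end stops at its centre y -37 (over the well) and +37 mm (well open).
- cover_many: Loose steel plate 62x62x6 mm, about 0.15 kg, on the deck of the heater with fifteen holes. Rib on its middle: 36 (x) by 10 (y) mm, top 24 mm above the deck: push it sideways. Origin: centre of underside; axes as the heater's. Rails 6 mm high guide it along the heater's y at x -55 mm; end stops at its centre y -37 (over the well) and +37 mm (well open).
- well_six (a point): Centre of the mouth of the square well (46 by 46 mm) of the six-hole heater, level with its deck, 80 mm above the bench, at x -55, y -35 mm from the heater's origin; vertical walls, axes as the heater's.
- key_six_top (a point): Centre of the top of the sunken reset key in that well: grey round key, 28 mm across, its top 22 mm below the deck when up. It moves straight down.
- key_six (a joint): Travel of that reset key: 0 up, 0.006 m fully down at its stop; the spring takes 1.5 N at first and 4.5 N fully down, and returns the key.
- key_many (a joint): Travel of the like key of the other heater, to be left alone.
- vial0: Bystander, loose: capped vial, 27 mm wide, 70 mm tall, standing in the middle hole of the front row of the six-hole block, 36 mm above the deck. Origin: centre of its underside.
- vial1: Bystander, loose: capped vial as vial0, in the hole of the rear row at -y. Origin: centre of its underside.
- reagent: Bystander, loose: small bottle, 30 mm wide, 60 mm tall, standing between the two heaters. Origin: centre of its underside.
- buffer: Bystander, loose: buffer bottle, 60 mm wide, 120 mm tall, left of the heaters. Origin: centre of its underside.
- tube_rack: Bystander, loose: green tube rack 210 by 80 by 45 mm, right of the heaters. Origin: centre of its underside.
- tip_box: Bystander, loose: blue pipette-tip box 120 by 85 by 67 mm with a clear lid, left of the heaters. Origin: centre of its underside.

How it is judged (in metres and radians):
On the way, in this order (a step that is already met when the one before it is completed fails the run):
1. the six-hole heater's cover has been pushed off the well, flat on the deck (its centre beyond y = +19 mm in the heater's frame: the well is open) (y of cover_six in the frame of heater_six above 0.019 m and z of cover_six in the frame of heater_six below 0.084 m and angle between cover_six's own z axis and vertical below 0.06 rad and x of cover_six in the frame of heater_six between -0.06 and -0.05 m), for 0.1 s.
2. the reset key is pressed right down (at least 5 of 6 mm) by the fingers for 0.2 s, with the well open (value of joint key_six above 0.005 m and contact force between the fingers and key_six above 0.5 N and y of cover_six in the frame of heater_six above 0.019 m), for 0.2 s.
3. the cover is back over the well, at its stop (y of cover_six in the frame of heater_six below -0.029 m and z of cover_six in the frame of heater_six below 0.084 m and angle between cover_six's own z axis and vertical below 0.06 rad and x of cover_six in the frame of heater_six between -0.06 and -0.05 m), for 0.1 s.
At the end, for the whole second after the job is handed in: The six-hole heater's cover lies flat in its rails (less than 4 mm above the deck, tilt under 0.06 rad), at rest over the well, within 8 mm of its stop (centre below y = -29 mm in the heater's frame); both keys are up (under 1.5 mm) (all of step 3 and linear speed of cover_six below 0.01 m/s and value of joint each of key_six, key_many below 0.0015 m); the robot touches nothing.
It fails at once if the six-hole heater's cover lifted more than 8 mm off the deck, or tipped by more than 0.2 rad (z of cover_six in the frame of heater_six above 0.088 m or angle between cover_six's own z axis and vertical above 0.2 rad).
It fails at once if the other heater meddled with: its cover moved by more than 8 mm or its key pressed by more than 2 mm (distance of cover_many from where it was at the start of the episode above 0.008 m or value of joint key_many above 0.002 m).
It fails at once if a bystander moved by more than 20 mm or (vials, bottles) tipped by more than 0.4 rad (distance of any of vial0, vial1, reagent, buffer, tube_rack, tip_box from where it was at the start of the episode above 0.02 m or angle between any of vial0, vial1, reagent, buffer's own z axis and vertical above 0.4 rad).
It also fails if it takes over 48 s, if anything falls off the work surface, if the arm or the gripper's body presses on something with over 40 N, if the wrist force passes 120 N, or if a joint passes its speed limit or range.

ROBOT

A 6-joint arm with a two-finger parallel gripper is mounted at the origin on the work surface. World frame = base frame: x ahead of the robot, y to its left, z up, the work surface at z = 0. Lengths are in mm, angles in rad, forces in N, time in s.
With the tool pointing down it reaches from about 300 to 775 mm from the base axis. Payload 14.6 kg.
Tool frame: the origin (TCP) lies at the very end of the fingers, on their centre line; the grasp point (between the pads) lies 19 mm behind it; z points along the fingers, y is the line along which they close (so a half turn about z gives the same grasp; the last joint's range is limited). The gripper opens to 94 mm and grips with 3 to 60 N. Pads are 16 mm wide; open, the fingers measure 119 mm over their backs; the gripper's body (75 mm by 177 mm) begins 78 mm behind the grasp point.
Start: joints at [1.098, 0.3, 1.521, -0, 1.321, -0.067], TCP at [217.111, 505.324, 205.446] pointing down, gripper open.
Joint ranges: [-3.03, 3.03], [-0.79, 2.21], [0.23, 2.52], [-1.04, 4.18], [0, 3.07], [-2.55, 2.55]. Speed limits (rad/s): [2.22, 2.22, 2.57, 3.14, 3.14, 3.14].

INTERFACE

Orientations are given as [roll, pitch, yaw] about the fixed x, y, z axes, in that order (R = Rz(yaw) Ry(pitch) Rx(roll)).
In Python, from cell import manip, optics gives the robot as it stands.
- The arm moves only by the shell command python3 -m crank 'ROWS' [FORCE]. ROWS is JSON, a list of rows, each a list of 7 numbers: the opening in per cent of the stroke, from 0 (shut) to 100 (fully open), then the shift along the tool's x, y, z in mm, then the turn, a rotation vector about the tool's x, y, z in rad. A call has 1 to 10 rows; each row is the pose to reach, as a shift and turn from the pose commanded when the call began, along the tool's axes at that moment; what a row does not reach only later rows make up. A row lasts 1/10 s, in which the tool goes at most 50 mm and 8.59 degrees, less where a joint would pass 70% of its speed; a pose out of reach is approached as far as the arm can. A call with a gripper value outside its range is refused whole. The fingers move at their own pace and stop on an object; FORCE is the grip in N (left out, the last holds). Time passes only in rows, so rows that repeat a pose let the fingers close. It gives the time, the measured TCP pose, the force, the opening and the grip force at its end, in the units of the state.
- manip.read_state(): the state, without advancing time (a new reading comes with each control period).
- optics.camera(name): name is "scene" or "top" or "wrist"; returns (picture, depth): 384x512x3 uint8, red, green, blue; 384x512 float32, mm along the optical axis (not along the pixel's ray), 0 where there is no reading.
- optics.calibration(name): a dict with "camera_matrix" (3x3 intrinsics, pixels), "k1" (the pictures are not rectified: a ray, as slopes to the right and down, at radius r is drawn at 1 + k1 r^2 times it, then the intrinsics apply), "R" (3x3) and "t" (3): a world point X has camera coordinates R X + t. Camera axes: x right, y down, z forward; pixel columns grow to the right and rows downward; lengths in mm; the calibration is good to about 2 mm. A picture is of the moment at which its call begins: read the wrist's pose just before it. calibration takes no time and is no camera call; for the wrist camera it gives the pose at the moment of the call.
- manip.sign_off(): hands the job in; it is judged then, once.
The state is a dict: "clock": time; "joints": joint angles; "qd": joint speeds; "effort": joint torques, N m; "eef_pos": TCP position; "eef_rot": TCP orientation; "wrist_force": force on the tool from outside, world axes, zero at the start; "moment": the same for the moment, N m; "finger_gap": finger opening in mm; "finger_force": force on a finger pad.
Only numpy, scipy, OpenCV 4.12 (cv2) and the standard library are available. Lean on these libraries where they do the work, as an engineer would, in place of code of your own. Each camera call takes 0.05 s, during which the arm holds its last target. There are 200 camera calls.

## Working session

There is one attempt and no reset: what is moved stays moved. The work goes in short steps, Python scripts to look and compute and a shell command to move; the robot and the scene stay as the last step left them, time stands still between calls to the robot, and variables do not carry over. Pictures are saved under pics/ and viewed, at most 10 in all, crops included, and the job is handed in when it is done.

```bash
mkdir -p pics; ls
cat > h.py <<'E'
import numpy as np,cv2
from cell import manip,optics
def snap(n,f):
    p,d=optics.camera(n);c=optics.calibration(n)
    cv2.imwrite('pics/%s.png'%f,p[:,:,::-1]);np.savez('pics/%s.npz'%f,p=p,d=d,K=c['camera_matrix'],k1=c['k1'],R=c['R'],t=c['t'])
def ray(z,u,v):
    K=z['K'];x=cv2.undistortPoints(np.array([[[u,v]]],float),K,np.array([float(z['k1']),0,0,0,0]))[0,0]
    return np.array([x[0],x[1],1])
def onz(f,u,v,h):
    z=np.load('pics/%s.npz'%f);R=z['R'];C=-R.T@z['t'];r=R.T@ray(z,u,v);return C+r*(h-C[2])/r[2]
def dep(f,u,v):
    z=np.load('pics/%s.npz'%f);R=z['R'];return R.T@(ray(z,u,v)*z['d'][int(round(v)),int(round(u))]-z['t'])
E
python3 - <<'E'
from h import *
snap('top','top0');snap('scene','scene0')
print(manip.read_state())
z=np.load('pics/top0.npz');print(z['K'],z['k1'],z['R'],z['t'])
E
```

```text
pics
{'clock': 0.1, 'joints': array([ 1.09838355e+00,  3.00365343e-01,  1.52151791e+00,  2.16503381e-05,
        1.32070373e+00, -6.66043176e-02]), 'qd': array([-0.00133378, -0.00118783, -0.00252165, -0.00013549,  0.00205768,
        0.00025692]), 'effort': array([ 4.18308537e-04, -5.32650447e+01, -3.53278077e+01,  7.09770690e-02,
        2.35407829e-02, -8.38768142e-05]), 'eef_pos': array([217.01116919, 505.12091407, 204.97106622]), 'eef_rot': array([-3.14060193e+00, -8.71025748e-05,  2.73577878e+00]), 'wrist_force': array([ 0.47352967, -0.7998504 , -0.7143061 ]), 'moment': array([-0.05746739,  0.02340636, -0.00702042]), 'finger_force': 0.0, 'finger_gap': 93.7405247375939}
[[490.8963153    0.         252.29841566]
 [  0.         490.8963153  188.34437399]
 [  0.           0.           1.        ]] -0.09192098803589727 [[ 0.0241594  -0.9995225   0.01926365]
 [-0.99645366 -0.02562985 -0.08014496]
 [ 0.08060042 -0.01725908 -0.99659706]] [ -16.85962045  545.35829997 1678.80577234]
```

View pics/top0.png

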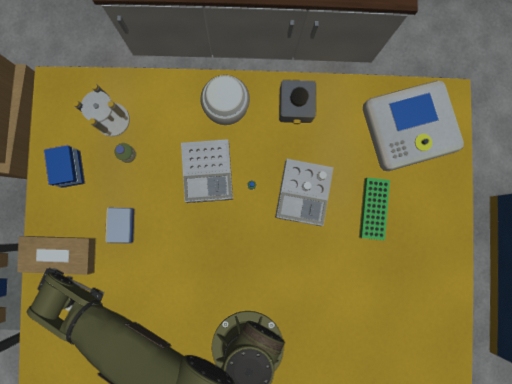

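The top view shows the six-hole heater at about (305,192), with the fifteen-hole heater at (207,171), the reagent bottle at (252,184) and the green rack at (375,208). I'll enlarge the six-hole heater.

Run:
```python
from h import *
im=cv2.imread('pics/top0.png')[150:235,262:347]
cv2.imwrite('pics/c1.png',cv2.resize(im,None,fx=7,fy=7,interpolation=cv2.INTER_CUBIC))
```

```text
(no output)
```

View pics/c1.png

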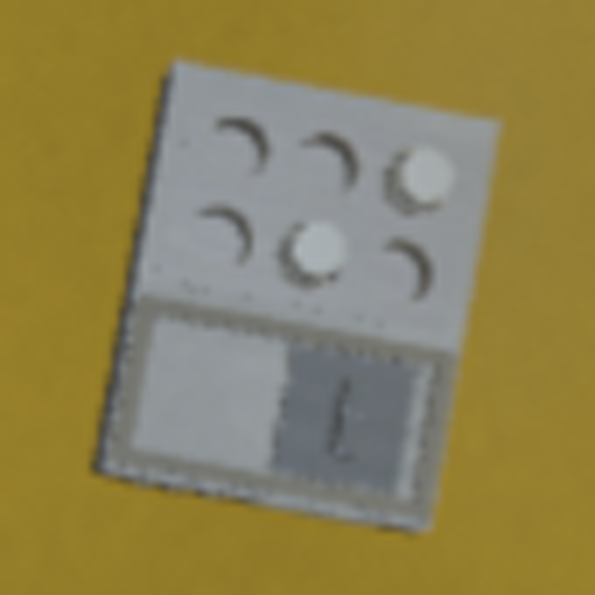

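The cover sits at the right (−y) of the heater, centred at crop (345,418). Deck corners in the crop are about (175,62), (500,120), (432,518) and (105,462).

Run:
```python
from h import *
f=lambda u,v,h:onz('top0',(u+.5)/7-.5+262,(v+.5)/7-.5+150,h)
P={'RL':f(175,62,81),'RR':f(500,120,81),'FR':f(434,515,80),'FL':f(105,462,80),'rib':f(341,418,104)}
for k in P:print(k,P[k].round(1))
c=sum(P[k] for k in('RL','RR','FR','FL'))/4
a=np.arctan2(*((P['RL']+P['RR']-P['FL']-P['FR'])[[1,0]]));print(c,a,np.arctan2(*(P['RL']-P['RR'])[[1,0]])-np.pi/2)
def w(x,y):return c[:2]+np.array([[np.cos(a),-np.sin(a)],[np.sin(a),np.cos(a)]])@[x,y]
for n,q in dict(coverc=(-55,-37),coveropen=(-55,37),well=(-55,-35)).items():print(n,w(*q))
print('size',np.linalg.norm(P['RL']-P['FL']),np.linalg.norm(P['RL']-P['RR']))
for n,u,v in(('many',207,171),('reagent',252,184),('rack',375,208)):print(n,dep('top0',u,v))
c=optics.calibration('wrist');s=manip.read_state()
import scipy.spatial.transform as T
Rt=T.Rotation.from_euler('xyz',s['eef_rot']).as_matrix()
print(c['camera_matrix'],'cam in tool',Rt.T@(-np.array(c['R']).T@c['t']-s['eef_pos']),'\n',Rt.T@np.array(c['R']).T, Rt)
```

```text
RL [ 644.9 -115.2   81. ]
RR [ 621.1 -272.9   81. ]
FR [ 430.3 -243.4   80. ]
FL [451.9 -85.4  80. ]
rib [ 474.6 -194.7  104. ]
[ 537.04244778 -179.23438822   80.5       ] -0.15314455623038536 -0.14967183978727538
coverc [ 477.04192725 -207.41128543]
coveropen [ 488.33037822 -134.27736119]
well [ 477.34702052 -205.43469289]
size 195.25140520484015 159.4519450190374
many [595.2360784  150.94802947  80.92559866]
reagent [557.28824647  -1.23014975  59.94462914]
rack [ 486.79264699 -427.38986348   43.6333181 ]
[[275.90635366   0.         254.49329078]
 [  0.         275.90635366 194.17050572]
 [  0.           0.           1.        ]] cam in tool [ 7.8548127e+01  7.0188057e-02 -1.7912852e+02] 
 [[ 1.38102992e-03 -9.62413751e-01 -2.71583991e-01]
 [ 9.99998724e-01  1.11090439e-03  1.14836848e-03]
 [-8.03501767e-04 -2.71585230e-01  9.62414057e-01]] [[-9.18781410e-01  3.94766385e-01 -4.71134654e-04]
 [ 3.94766657e-01  9.18780996e-01 -8.75877494e-04]
 [ 8.71025746e-05 -9.90728212e-04 -9.99999505e-01]]
```

```bash
python3 -m crank '[[0,-258,-267,0,0,0,0.66],[0,-258,-267,0,0,0,0.66],[0,-258,-267,0,0,0,0.66],[0,-258,-267,0,0,0,0.66],[0,-258,-267,0,0,0,0.66],[0,-516,-535,0,0,0,1.316],[0,-516,-535,0,0,0,1.316],[0,-516,-535,0,0,0,1.316],[0,-516,-535,0,0,0,1.316],[0,-516,-535,0,0,0,1.316]]' 10
cat > rel.py <<'E'
# shift (tool axes) and turn from current pose to a target x y z, tool-y angle
import sys;from h import *
from scipy.spatial.transform import Rotation as Ro
s=manip.read_state();R=Ro.from_euler('xyz',s['eef_rot'])
x,y,z,a=map(float,sys.argv[1:])
T=Ro.from_matrix(np.array([[-np.sin(a),np.cos(a),0],[np.cos(a),np.sin(a),0],[0,0,-1]]))
print('shift',R.inv().apply(np.array([x,y,z])-s['eef_pos']).round(1),'turn',(R.inv()*T).as_rotvec().round(3),s['eef_pos'],s['wrist_force'],s['clock'],s['joints'].round(2))
E
python3 rel.py 480 -190 205 -0.151
```

```text
clock: 1.1
eef_pos: [394.2, 35.6, 205.5]
eef_rot: [3.141, -0.0, 1.414]
wrist_force: [0.5, 0.2, 0.2]
finger_gap: 17.6
finger_force: 0.0
shift [-209.4  120.     0.6] turn [ 0.    -0.    -0.006] [394.20324621  35.58890612 205.53333656] [0.50108364 0.23595981 0.17030258] 1.1 [-0.   -0.05  1.92  0.    1.28  0.15]
```

```bash
python3 -m crank '[[0,-209,120,0,0,0,-0.006],[0,-209,120,0,0,0,-0.006],[0,-209,120,0,0,0,-0.006],[0,-209,120,0,0,0,-0.006],[0,-209,120,0,0,0,-0.006],[0,-209,120,0,0,0,-0.006],[0,-209,120,0,0,0,-0.006]]'
python3 - <<'E'
from h import *
print(manip.read_state()['eef_pos'])
snap('wrist','w0')
im=cv2.imread('pics/w0.png');cv2.imwrite('pics/w0b.png',cv2.resize(im,(800,600),interpolation=cv2.INTER_CUBIC))
E
```

```text
clock: 1.8
eef_pos: [480.9, -187.2, 204.7]
eef_rot: [-3.14, -0.001, 1.424]
wrist_force: [-0.8, 0.4, -0.1]
finger_gap: 0.8
finger_force: 0.0
[ 480.9247929  -187.20948189  204.7353982 ]
```

View pics/w0b.png

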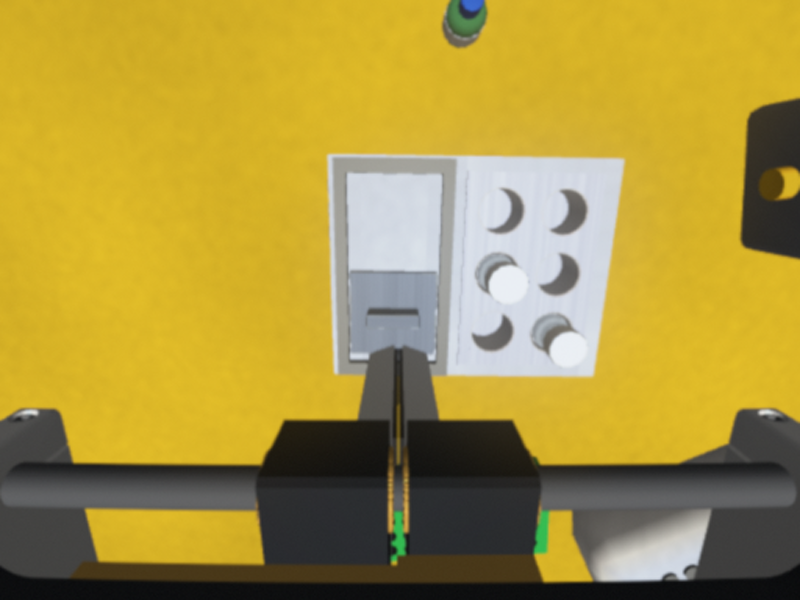

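The wrist view shows the deck corners at (328,155), (624,159), (337,374) and (594,376). The cover's +y edge is at row 271, spanning columns 350 to 437. The rib is around (393,318), and the two vials are at (508,285) and (567,348).

Run:
```python
from h import *
f=lambda u,v,h:onz('w0',(u+.5)/1.5625-.5,(v+.5)/1.5625-.5,h)
q=dict(FP=f(328,155,80),RP=f(624,159,82),FM=f(337,374,80),RM=f(594,376,82))
for k in q:print(k,q[k].round(1))
c=sum(q.values())/4;a1=np.arctan2(*(q['RP']+q['RM']-q['FP']-q['FM'])[[1,0]]);a2=np.arctan2(*(q['FP']+q['RP']-q['FM']-q['RM'])[[1,0]])-np.pi/2
print(c,a1,a2,np.linalg.norm(q['FP']-q['RP']),np.linalg.norm(q['FP']-q['FM']),np.linalg.norm(q['RP']-q['RM']))
a=(a1+a2)/2
H=lambda p:np.array([[np.cos(a),np.sin(a)],[-np.sin(a),np.cos(a)]])@(p-c)[:2]
for n,u,v,h in(('cov+y L',350,271,86),('cov+y R',438,271,86),('cov -y',360,353,86),('rib top +y L',368,309,104),('rib top R',420,309,104),('rib bot',393,327,104),('bayL',347,172,86),('bayR',443,172,86),('bay-yL',349,362,86)):
  p=f(u,v,h);print(n,H(p).round(1), p.round(1))
for u,v in((328+8,155+8),(610,170),(393,300),(393,320),(395,220)): print(dep('w0',u/1.5625,v/1.5625).round(1))
```

```text
FP [449.  -83.8  80. ]
RP [ 645.3 -114.3   82. ]
FM [ 426.2 -241.9   80. ]
RM [ 621.6 -271.1   82. ]
[ 535.52277623 -177.76614623   81.        ] -0.15131960480766243 -0.14684918030941896 198.6311380497511 159.79122792462675 158.60984040004905
cov+y L [-85.9   2.2] [ 450.9 -162.8   86. ]
cov+y R [-24.    2.5] [ 512.2 -171.7   86. ]
cov -y [-80.  -59.7] [ 447.5 -225.    86. ]
rib top +y L [-72.3 -20.3] [ 461.  -187.1  104. ]
rib top R [-37.1 -20.1] [ 495.9 -192.1  104. ]
rib bot [-55.3 -33.1] [ 475.9 -202.3  104. ]
bayL [-86.3  69.1] [460.4 -96.6  86. ]
bayR [-22.6  69.4] [ 523.5 -105.8   86. ]
bay-yL [-88.4 -67. ] [ 438.2 -230.9   86. ]
[454.4 -90.2  86.2]
[ 636.4 -120.4   81. ]
[ 477.9 -188.5   85.4]
[ 476.8 -197.2  104.9]
[ 487.4 -133.1   79.9]
```

```bash
cat > hr.py <<'E'
import sys,subprocess,numpy as np
x,y,z=map(float,sys.argv[1:]);a=-0.149
p=np.array([535.5,-177.8])+np.array([[np.cos(a),-np.sin(a)],[np.sin(a),np.cos(a)]])@[x,y]
print(subprocess.run(['python3','rel.py',str(p[0]),str(p[1]),str(z),str(a)],capture_output=True,text=True).stdout)
E
python3 hr.py -55 -49 120;python3 hr.py -55 -49 92
```

```text
shift [-32.3  -2.4  85.1] turn [-0.001 -0.     0.004] [ 480.91484475 -186.47485043  205.07683281] [-0.68029991  0.22747683 -0.53912433] 1.85 [-0.44  0.22  1.62  0.    1.3  -0.3 ]

shift [-32.4  -2.3 113.1] turn [-0.001 -0.     0.004] [ 480.91484475 -186.47485043  205.07683281] [-0.68029991  0.22747683 -0.53912433] 1.85 [-0.44  0.22  1.62  0.    1.3  -0.3 ]
```

```bash
python3 -m crank '[[0,-32,-2,0,0,0,0.004],[0,-32,-2,40,0,0,0.004],[0,-32,-2,85,0,0,0.004],[0,-32,-2,100,0,0,0.004],[0,-32,-2,105,0,0,0.004],[0,-32,-2,113,0,0,0.004],[0,-32,-2,113,0,0,0.004],[0,-32,-2,113,0,0,0.004]]'
python3 hr.py -55 -49 92;python3 hr.py -55 24 92
```

```text
clock: 2.65
eef_pos: [475.1, -218.3, 93.4]
eef_rot: [3.14, 0.0, 1.422]
wrist_force: [0.1, 0.1, 0.3]
finger_gap: 0.5
finger_force: 0.0
shift [ 0.  -1.3  1.4] turn [0.001 0.    0.   ] [ 475.08678698 -218.30081311   93.39089454] [0.11700033 0.10161222 0.29828153] 2.65 [-0.5   0.36  1.72  0.    1.06 -0.35]

shift [73.  -1.2  1.4] turn [0.001 0.    0.   ] [ 475.08678698 -218.30081311   93.39089454] [0.11700033 0.10161222 0.29828153] 2.65 [-0.5   0.36  1.72  0.    1.06 -0.35]
```

```bash
python3 -m crank '[[0,3,-1,1,0,0,0],[0,6,-1,1,0,0,0],[0,10,-1,1,0,0,0],[0,14,-1,1,0,0,0],[0,18,-1,1,0,0,0],[0,22,-1,1,0,0,0],[0,27,-1,1,0,0,0],[0,32,-1,1,0,0,0],[0,37,-1,1,0,0,0],[0,42,-1,1,0,0,0]]'
python3 - <<'E'
from h import *
snap('wrist','w1')
im=cv2.imread('pics/w1.png')[80:300,150:420];cv2.imwrite('pics/w1b.png',cv2.resize(im,None,fx=2.5,fy=2.5,interpolation=cv2.INTER_CUBIC))
E
python3 hr.py -55 24 92
```

```text
clock: 3.65
eef_pos: [480.0, -176.2, 91.5]
eef_rot: [3.142, 0.0, 1.422]
wrist_force: [0.5, -0.9, 0.8]
finger_gap: 0.6
finger_force: 0.8
shift [30.1  0.2 -0.6] turn [-0. -0.  0.] [ 480.01472063 -175.65398988   91.40541089] [-0.79659159  0.06463651 -0.00304258] 3.7 [-0.42  0.34  1.75  0.    1.05 -0.27]
```

View pics/w1b.png

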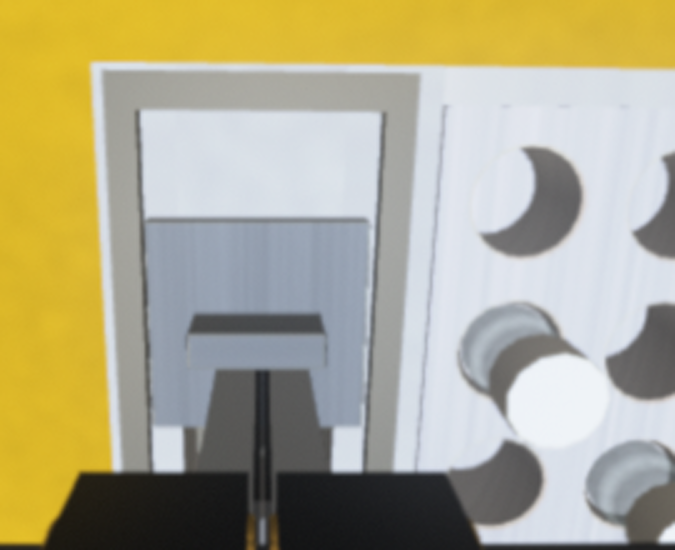

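The cover slides flat ahead of the fingers: its +y edge is at row 218 and the rib is at (257,350), touching the fingertips. I'll keep pushing.

```bash
python3 -m crank '[[0,4,0,0,0,0,0],[0,8,0,0,0,0,0],[0,12,0,0,0,0,0],[0,16,0,0,0,0,0],[0,20,0,0,0,0,0],[0,23,0,0,0,0,0],[0,26,0,0,0,0,0],[0,28,0,0,0,0,0],[0,29,0,0,0,0,0],[0,29,0,0,0,0,0]]'
python3 hr.py -55 24 92
```

```text
clock: 4.7
eef_pos: [484.2, -147.9, 91.4]
eef_rot: [-3.141, -0.0, 1.422]
wrist_force: [0.7, 1.0, -0.0]
finger_gap: 0.4
finger_force: 0.0
shift [ 2.   0.2 -0.6] turn [-0. -0.  0.] [ 484.20121292 -147.87357626   91.43081285] [ 0.69518815  1.03504621 -0.0498095 ] 4.7 [-0.37  0.33  1.76  0.    1.04 -0.22]
```

```bash
python3 -m crank '[[0,2,0,0,0,0,0],[0,2,0,0,0,0,0],[0,-4,0,0,0,0,0],[0,-4,0,-30,0,0,0],[0,-30,0,-50,0,0,0],[0,-57,0,-50,0,0,0],[0,-57,0,-50,0,0,0],[0,-57,0,-50,0,0,0]]'
python3 - <<'E'
from h import *
snap('wrist','w2')
im=cv2.imread('pics/w2.png')[80:300,150:420];cv2.imwrite('pics/w2b.png',cv2.resize(im,None,fx=2.5,fy=2.5,interpolation=cv2.INTER_CUBIC))
E
python3 hr.py -55 -35 100
```

```text
clock: 5.5
eef_pos: [475.5, -204.4, 141.2]
eef_rot: [-3.141, -0.0, 1.421]
wrist_force: [-0.2, 0.7, 0.2]
finger_gap: 0.2
finger_force: 0.0
shift [-0.2  0.4 41.1] turn [-0.001 -0.001 -0.   ] [ 475.6083669  -203.97226986  141.08766777] [-0.36908758  0.03452584  0.36975871] 5.55 [-0.48  0.29  1.69  0.    1.16 -0.33]
```

View pics/w2b.png

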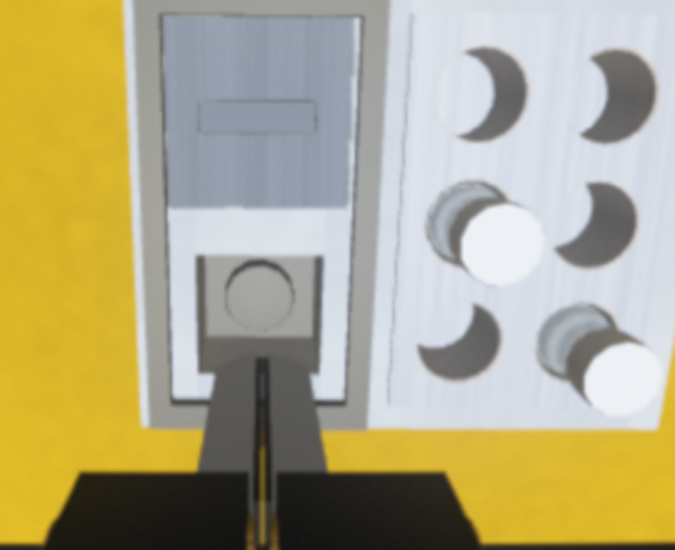

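The well is fully open and the cover is at its far stop. The key is centred at crop (259,296); the well's left and right edges are at columns 197 and 322 and its +y edge at row 255.

Run:
```python
from h import *
a=-.149
def H(p):return (np.array([[np.cos(a),np.sin(a)],[-np.sin(a),np.cos(a)]])@(p[:2]-[535.5,-177.8])).round(1)
f=lambda u,v,h:onz('w2',u/2.5+150-.3,v/2.5+80-.3,h)
for n,u,v,h in(('key',259,296,58),('wl',197,256,80),('wr',322,256,80)):print(n,H(f(u,v,h)))
print(dep('w2',259/2.5+150,300/2.5+80))
```

```text
key [-55.8 -33.5]
wl [-77.9 -12.1]
wr [-33.2 -12. ]
[ 475.35975719 -204.55784154   58.2299817 ]
```

```bash
python3 -m crank '[[0,0,0,40,0,0,0],[0,0,0,65,0,0,0],[0,0,0,78,0,0,0],[0,0,0,84,0,0,0],[0,0,0,87,0,0,0],[0,0,0,89,0,0,0],[0,0,0,89,0,0,0],[0,0,0,89,0,0,0],[0,0,0,89,0,0,0]]'
python3 hr.py -55 -35 52
```

```text
clock: 6.45
eef_pos: [476.2, -204.4, 53.1]
eef_rot: [3.14, 0.0, 1.422]
wrist_force: [1.0, 3.8, 3.5]
finger_gap: 0.3
finger_force: 2.0
shift [ 0.1 -0.3  1.1] turn [ 0.001  0.    -0.   ] [ 476.1557951  -204.39795708   53.05555134] [0.99525509 3.7584158  3.48452961] 6.45 [-0.48  0.41  1.76  0.    0.97 -0.33]
```

```bash
python3 -m crank '[[0,0,0,1,0,0,0],[0,0,0,2,0,0,0],[0,0,0,2,0,0,0],[0,0,0,2,0,0,0],[0,0,0,2,0,0,0]]'
python3 hr.py -55 -35 52
```

```text
clock: 6.95
eef_pos: [476.3, -204.5, 51.9]
eef_rot: [3.14, 0.0, 1.422]
wrist_force: [-5.4, 6.6, 19.7]
finger_gap: 0.4
finger_force: 10.3
shift [ 0.2 -0.4 -0.1] turn [0.002 0.    0.   ] [ 476.28842303 -204.47661065   51.92543952] [-5.42736771  6.6485612  19.7068579 ] 6.95 [-0.48  0.41  1.76  0.    0.97 -0.33]
```

```bash
python3 -m crank '[[0,0,0,0,0,0,0],[0,0,0,0,0,0,0],[0,0,0,0,0,0,0],[0,0,0,-40,0,0,0],[0,0,0,-80,0,0,0],[0,20,0,-82,0,0,0],[0,65,0,-82,0,0,0],[0,92,0,-82,0,0,0],[0,92,0,-82,0,0,0],[0,92,0,-82,0,0,0]]'
python3 hr.py -55 57 92
```

```text
clock: 7.95
eef_pos: [489.5, -113.4, 132.4]
eef_rot: [3.141, 0.001, 1.423]
wrist_force: [0.4, -0.3, -1.0]
finger_gap: 0.3
finger_force: 0.0
shift [ 0.2  0.1 40.4] turn [0.    0.001 0.001] [ 489.4796764  -113.44412171  132.39135858] [ 0.4260539  -0.34751069 -0.99149759] 7.95 [-0.3   0.27  1.74 -0.    1.13 -0.15]
```

```bash
python3 -m crank '[[0,0,0,25,0,0,0],[0,0,0,40,0,0,0],[0,0,0,40,0,0,0],[0,-3,0,40,0,0,0],[0,-6,0,40,0,0,0],[0,-10,0,40,0,0,0],[0,-14,0,40,0,0,0],[0,-18,0,40,0,0,0],[0,-22,0,40,0,0,0],[0,-26,0,40,0,0,0]]'
python3 hr.py -55 -24 92
```

```text
clock: 8.95
eef_pos: [485.5, -139.4, 92.5]
eef_rot: [3.142, -0.0, 1.422]
wrist_force: [1.1, 1.0, 0.7]
finger_gap: 0.8
finger_force: 0.8
shift [-54.5   0.1   0.5] turn [ 0. -0. -0.] [ 485.51093451 -139.43487599   92.52203097] [1.1316462  1.03166159 0.73187278] 8.95 [-0.35  0.33  1.77  0.    1.05 -0.2 ]
```

```bash
python3 -m crank '[[0,-5,0,0,0,0,0],[0,-10,0,0,0,0,0],[0,-15,0,0,0,0,0],[0,-20,0,0,0,0,0],[0,-25,0,0,0,0,0],[0,-30,0,0,0,0,0],[0,-34,0,0,0,0,0],[0,-38,0,0,0,0,0],[0,-42,0,0,0,0,0],[0,-45,0,0,0,0,0]]'
python3 -m crank '[[0,-3,0,0,0,0,0],[0,-5,0,0,0,0,0],[0,-7,0,0,0,0,0],[0,-8,0,0,0,0,0],[0,-9,0,0,0,0,0],[0,-9,0,0,0,0,0],[0,-9,0,0,0,0,0]]'
python3 hr.py -55 -24 92
```

```text
clock: 9.95
eef_pos: [478.8, -183.9, 92.4]
eef_rot: [-3.142, 0.0, 1.422]
wrist_force: [1.0, 2.3, 0.9]
finger_gap: 0.6
finger_force: 0.8
clock: 10.65
eef_pos: [477.8, -192.2, 92.5]
eef_rot: [3.141, -0.001, 1.422]
wrist_force: [2.4, 3.7, 0.8]
finger_gap: 0.3
finger_force: 2.3
shift [-1.2 -0.1  0.5] turn [ 0.001 -0.001  0.   ] [ 477.84139004 -192.17038558   92.52320432] [2.35245042 3.67440828 0.80231755] 10.65 [-0.45  0.35  1.74  0.    1.05 -0.31]
```

```bash
python3 -m crank '[[0,-1,0,0,0,0,0],[0,-2,0,0,0,0,0],[0,-2,0,0,0,0,0],[0,4,0,0,0,0,0],[0,6,0,0,0,0,0],[0,6,0,-35,0,0,0],[0,6,0,-80,0,0,0],[0,6,0,-110,0,0,0],[0,6,0,-110,0,0,0]]'
python3 - <<'E'
from h import *
snap('wrist','w3')
im=cv2.imread('pics/w3.png')[80:300,150:420];cv2.imwrite('pics/w3b.png',cv2.resize(im,None,fx=2.5,fy=2.5,interpolation=cv2.INTER_CUBIC))
E
```

```text
clock: 11.55
eef_pos: [479.7, -187.5, 206.5]
eef_rot: [3.135, 0.002, 1.422]
wrist_force: [-0.2, -0.3, 0.4]
finger_gap: 0.5
finger_force: 0.0
```

View pics/w3b.png

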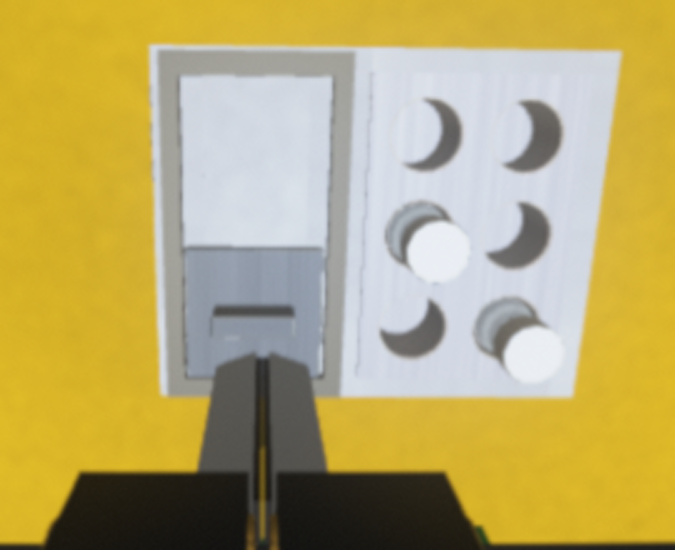

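The cover is flat against its −y stop, with its +y edge at row 247 and its −y edge at row 378, flush with the rail end. The vials are undisturbed and the fingers are clear.

Run:
```python
from h import *
p=onz('w3',253/2.5+149.7,247/2.5+79.7,86);a=-.149
print(np.array([[np.cos(a),np.sin(a)],[-np.sin(a),np.cos(a)]])@(p[:2]-[535.5,-177.8]),manip.read_state()['wrist_force'])
print(manip.sign_off())
```

```text
[-57.46746162  -4.32832795] [-0.04416101 -0.03110929  0.18866097]
the job is handed in; nothing more can be done
None
```

The six-hole heater's cover was pushed open, its reset key was pressed to its stop, and the cover was pushed back over the well to about 2 mm from its stop or closer; the job is handed in with the arm clear and about 12 s used, but no verdict was returned.

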